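# Peel the top tray off a stuck stack and hold it under the patty former

## Robot

A 6-joint arm with a two-finger parallel gripper is mounted at the origin on the work surface. World frame = base frame: x ahead of the robot, y to its left, z up, the work surface at z = 0. Lengths are in m, angles in rad, forces in N, time in s.
With the tool pointing down it reaches from about 0.35 to 0.875 m from the base axis. Payload 15.5 kg.
Tool frame: the origin (TCP) lies midway between the tips of the shut fingers; the grasp point (between the pads) lies 19 mm behind it; x points along the fingers, y is the direction in which the jaws open and shut, and the axes are right-handed (so a half turn about x gives the same grasp; the last joint's range is limited). The gripper opens to 85 mm and grips with 20 to 120 N. Pads are 22 mm wide; open, the fingers measure 114 mm over their backs; the gripper's body (76 mm by 85 mm) begins 54 mm behind the grasp point. The pads swing forward as they close: fully open they stand 13 mm farther back than shut.
Start: joints at [-1.319, 0.494, 1.345, -0, 1.302, -0.096], TCP at [0.212, -0.588, 0.231] pointing down, gripper open.
Joint ranges: [-2.91, 2.91], [-0.82, 2.16], [0.22, 2.67], [-1.22, 4.37], [0.12, 2.79], [-3.08, 3.08]. Speed limits (rad/s): [1.89, 1.89, 2.57, 3.01, 3.01, 3.01].

## Interface

Orientations are given as a unit quaternion [w, x, y, z].
In Python, from workcell import * gives the robot as it stands.
- The arm moves only by the shell command python3 -m jog 'ROWS' [FORCE]. ROWS is a JSON object of lists of equal length, an entry for each row: "gripper": the opening, from -1 (shut) to 1 (fully open); "offset": the shift along the tool's x, y, z in mm, a list of three; "turn": the turn about the tool's x in degrees. A call has 1 to 20 rows; each row is the pose to reach, as a shift and turn from the pose measured when the call began, along the tool's axes at that moment; what a row does not reach only later rows make up. A row lasts 1/8 s, in which the tool goes at most 62.5 mm and 10.7 degrees, less where a joint would pass 70% of its speed; a pose out of reach is approached as far as the arm can. A call with a gripper value outside its range is refused whole. The fingers move at their own pace and stop on an object; FORCE is the grip in N (left out, the last holds). Time passes only in rows, so rows that repeat a pose let the fingers close. It gives the time, the measured TCP pose, the force and the opening at its end, in the units of the state.
- state(): the state, without advancing time (a new reading comes with each control period).
- get_image(name): name is "side" or "top"; returns the picture (400x640x3 uint8, red, green, blue); there is no depth.
- calibration(name): a dict with "camera_matrix" (3x3 intrinsics, pixels), "R" (3x3) and "t" (3): a world point X has camera coordinates R X + t. Camera axes: x right, y down, z forward; pixel columns grow to the right and rows downward; lengths in m; the calibration is good to about 2 mm. A picture is of the moment at which its call begins. calibration takes no time and is no camera call.
- hand_in(): hands the job in, once; it reports no verdict.
The state is a dict: "time": time; "joint_pos": joint angles; "joint_vel": joint speeds; "joint_torque": joint torques, N m; "tcp_pos": TCP position; "orientation": TCP orientation; "force": force on the tool from outside, world axes, zero at the start; "torque": the same for the moment, N m; "gripper_width": opening from 0.0 (shut) to 1.0 (fully open).
Only numpy, scipy, OpenCV 4.12 (cv2) and the standard library are available. Lean on these libraries where they do the work, as an engineer would, in place of code of your own. Each camera call takes 0.05 s, during which the arm holds its last target.

## Task

The empty trays in the stack are stuck together: pinch the top tray by the rim at one of its cut corners and peel it off, raising that corner a good 3 cm first while the opposite corner still rests in the stack, and then lift it away so that the second tray stays behind. Bring it under the outfeed slide of the patty former and stay there holding it, open side up, level and still, centred under the spot where the patties drop and a few centimetres (3 to 8) below the lip of the slide, ready to be filled. Finish while holding the tray in the air; do not bump the former and leave everything else on the bench as it is.

Things in the scene. Friction and masses are not known exactly. Their poses are not given: they have to be found in the camera images.
- top_tray_center (a point): Centre of the top tray, half-way up; z points out of its open side. Stiff cream-white formed tray, 210 (own x) x 150 (own y) x 48 mm, about 60 g, corners cut at 45 degrees (34 mm off each side). Rim 10 mm wide, 16 mm high, inner and outer faces upright; inside, below the rim, a 4 mm step, then walls leaning 17 degrees to the floor. At the start its rim's top is 132 mm above the bench.
- corner_a (a point): Middle of the top tray's cut corner towards its own +x +y, on top of the rim and half-way across it, 24 mm above the tray's centre. The corner's rim runs square to the tray's own direction (1, 1): 48 mm long outside, 40 mm inside, 10 mm thick. Diagonally across: corner_c.
- corner_b (a point): Middle of the top tray's cut corner towards its own -x +y, on top of the rim and half-way across it, 24 mm above the tray's centre. The corner's rim runs square to the tray's own direction (-1, 1): 48 mm long outside, 40 mm inside, 10 mm thick. Diagonally across: corner_d.
- corner_c (a point): Middle of the top tray's cut corner towards its own -x -y, on top of the rim and half-way across it, 24 mm above the tray's centre. The corner's rim runs square to the tray's own direction (-1, -1): 48 mm long outside, 40 mm inside, 10 mm thick. Diagonally across: corner_a.
- corner_d (a point): Middle of the top tray's cut corner towards its own +x -y, on top of the rim and half-way across it, 24 mm above the tray's centre. The corner's rim runs square to the tray's own direction (1, -1): 48 mm long outside, 40 mm inside, 10 mm thick. Diagonally across: corner_b.
- second_tray_center (a point): Centre, half-way up, of the second tray: same kind, nested 16 mm under the top one, rim resting on rim, rims flush outside. It stays behind. The top tray clings to it at each corner with a few newtons and a corner lets go for good once about 8 mm up: peeling by one corner takes less than 10 N, pulling it off level more. Seated, the top tray's corner points lie 40 mm above this point.
- stack_center (a point): Middle, 34 mm above the bench, of the fixed lower stack: four more such trays (16 mm apart) in a low stainless holder, 250 x 190 mm base plate, with a thin upright guide 78 mm high, 3 mm outside the rims, at the middle of each side. Axes parallel to the trays'. The second tray sticks to it more firmly.
- drop_point (a point): Where patties fall from the slide of the patty former (fixed steel machine 280 x 300 mm, 550 mm high, its middle 330 mm off in own +y): free air at lip height, 240 mm above the bench, 60 mm out from the lip's middle. Own -y points away from the machine. The tray belongs with its centre under it. Slide: 200 mm wide, rises 9 degrees over 120 mm from lip to machine; the rolled lip hangs 5 mm lower.
- filled_tray: Bystander: the same kind of tray with five patties in it; origin under its centre.
- spray: Bystander: white sanitiser spray bottle, 74 mm across, 207 mm high, standing between the stack and a fixed bench scale whose display is 240 mm high; origin under its centre.
- scraper: Bystander: steel bench scraper with blue handle, 285 mm long, lying flat; origin near the handle's front end.
- thermometer: Bystander: yellow probe thermometer, 180 mm long, 22 mm high; origin between case and probe.
Not all that is in view belongs to the job. Leave any pink look-alike of the part that bears top_tray_center alone.

How it is judged:
On the way:
1. one corner of the top tray is peeled up (at least 18 mm) while the opposite corner still rests in the stack (within 6 mm of its seat) (((z of corner_a in the frame of second_tray_center above 0.058 m and z of corner_c in the frame of second_tray_center below 0.046 m) or (z of corner_b in the frame of second_tray_center above 0.058 m and z of corner_d in the frame of second_tray_center below 0.046 m) or (z of corner_c in the frame of second_tray_center above 0.058 m and z of corner_a in the frame of second_tray_center below 0.046 m) or (z of corner_d in the frame of second_tray_center above 0.058 m and z of corner_b in the frame of second_tray_center below 0.046 m))), for 0.1 s.
At the end, for the whole second after the job is handed in: The gripper holds the top tray alone in the air: centre within 40 mm horizontally of the drop point, rim 12 to 100 mm below the slide's lip, open side up, level within 8 degrees, still, touching neither former nor second tray; the second tray within 10 mm of its place (horizontal distance between top_tray_center and drop_point below 0.04 m and z of top_tray_center in the frame of drop_point between -0.124 and -0.036 m and angle between top_tray_center's own z axis and vertical below 0.14 rad and contact force between the fingers and top_tray above 3 N and contact force between top_tray and former below 0.2 N and contact force between top_tray and second_tray below 0.2 N and linear speed of top_tray below 0.03 m/s and distance of second_tray_center from where it was at the start of the episode below 0.01 m); the arm keeps its last pose, push and grip.
It fails at once if the second tray is lifted out or shifted more than 10 mm (distance of second_tray_center from where it was at the start of the episode above 0.01 m).
It fails at once if the former is bumped (more than 5 N) (contact force between former and anything else above 5 N).
It fails at once if another thing on the bench (filled tray, bottle, scraper, thermometer) is shifted more than 20 mm (distance of any of filled_tray, spray, scraper, thermometer from where it was at the start of the episode above 0.02 m).
It also fails if it takes over 48 s, if anything falls off the work surface, if the arm or the gripper's body presses on something with over 40 N, if the wrist force passes 120 N, or if a joint passes its speed limit or range.

## Working session

There is one attempt and no reset: what is moved stays moved. The work goes in short steps, Python scripts to look and compute and a shell command to move; the robot and the scene stay as the last step left them, time stands still between calls to the robot, and variables do not carry over. Pictures are saved under pics/ and viewed, and the job is handed in when it is done.

```bash
ls; mkdir -p pics
python3 - <<'E'
from workcell import *
import cv2,numpy as np
s=state(); print(s)
for n in ("side","top"):
    im=get_image(n); cv2.imwrite(f"pics/{n}0.png",im[:,:,::-1]); c=calibration(n); print(n,{k:np.round(v,4).tolist() for k,v in c.items()}, (-np.array(c["R"]).T@np.array(c["t"])).round(3))
E
```

```text
pics
{'time': 0.0, 'joint_pos': array([-1.31948787e+00,  4.94182573e-01,  1.34614460e+00, -5.10112319e-05,
        1.30245004e+00, -9.55334398e-02]), 'joint_vel': array([-0.00021888, -0.00049717,  0.00073364, -0.00148015, -0.00218028,
       -0.00023337]), 'joint_torque': array([ 3.19455787e-03, -8.82138705e+01, -3.83868492e+01,  5.53915766e-05,
        9.91815235e-03, -3.32519932e-06]), 'tcp_pos': array([ 0.21233572, -0.58745083,  0.23069605]), 'orientation': array([-0.1216019 , -0.69644948, -0.12243427,  0.69654932]), 'force': array([ 0.03438068, -1.4158886 , -0.36462217]), 'torque': array([-0.03880585,  0.06222736,  0.03041416]), 'gripper_width': 0.9976069658693283}
side {'camera_matrix': [[371.4501, 0.0, 318.6793], [0.0, 371.4501, 200.304], [0.0, 0.0, 1.0]], 'R': [[-0.8031, -0.5958, -0.0048], [-0.4459, 0.6063, -0.6584], [0.3952, -0.5267, -0.7526]], 't': [0.3288, 0.3904, 0.8993]} [0.083 0.433 0.935]
top {'camera_matrix': [[377.051, 0.0, 307.5269], [0.0, 377.051, 199.2967], [0.0, 0.0, 1.0]], 'R': [[0.0111, -0.9998, -0.0178], [-0.9978, -0.0099, -0.0654], [0.0653, 0.0184, -0.9977]], 't': [-0.0781, 0.4692, 1.2084]} [ 0.39  -0.096  1.235]
```

View pics/side0.png

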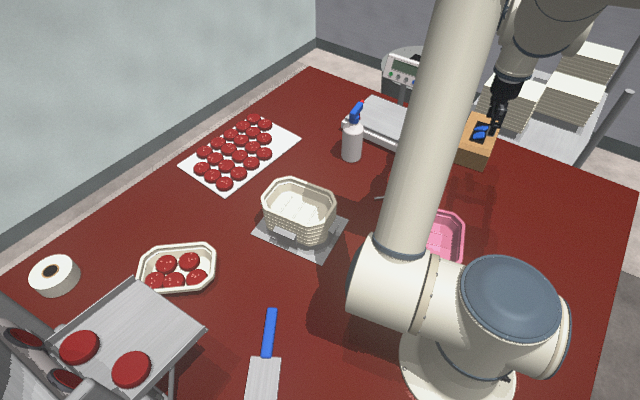

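View pics/top0.png

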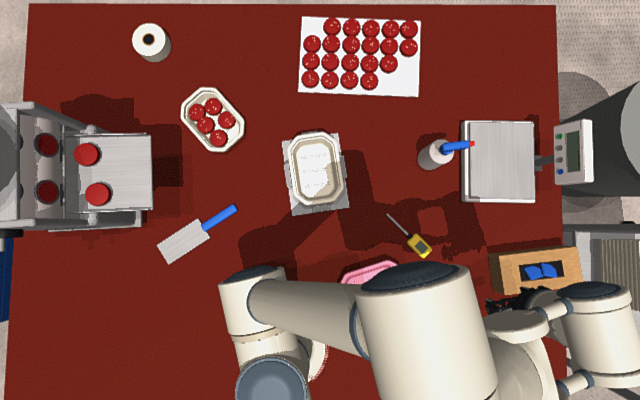

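The side view shows the stack (298,210), with the cream octagon tray in its plate. In the top view it is at (315,170). The filled tray is at (213,120) with patties, and the pink look-alike at (370,270). The former's slide is on the left, with its lip near column 152. The one that fits is the empty cream stack in the steel holder. I'll confirm it in an enlarged crop.

Run:
```python
import cv2,numpy as np
t=cv2.imread("pics/top0.png"); s=cv2.imread("pics/side0.png")
a=cv2.resize(t[120:220,270:360],None,fx=4,fy=4,interpolation=cv2.INTER_CUBIC)
b=cv2.resize(t[90:240,70:170],None,fx=4,fy=4,interpolation=cv2.INTER_CUBIC)[:400,:400]
b=cv2.resize(t[100:230,70:170],(400,520)) ;a=cv2.resize(t[120:220,265:345+20-0],(400,400)); a=cv2.copyMakeBorder(a,0,120,0,0,cv2.BORDER_CONSTANT)
cv2.imwrite("pics/crop1.png",np.hstack([a,b]))
c=cv2.resize(s[165:270,240:360],(640,560),interpolation=cv2.INTER_CUBIC);cv2.imwrite("pics/crop2.png",c)
```

```text
(no output)
```

View pics/crop1.png

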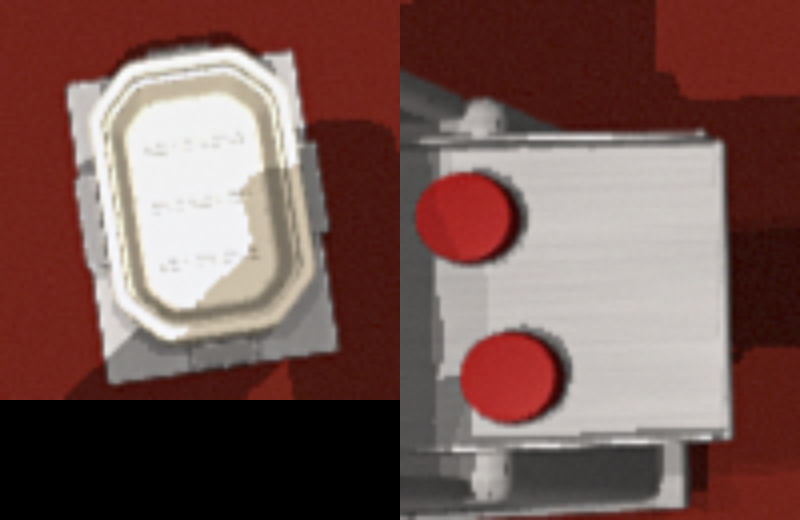

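View pics/crop2.png

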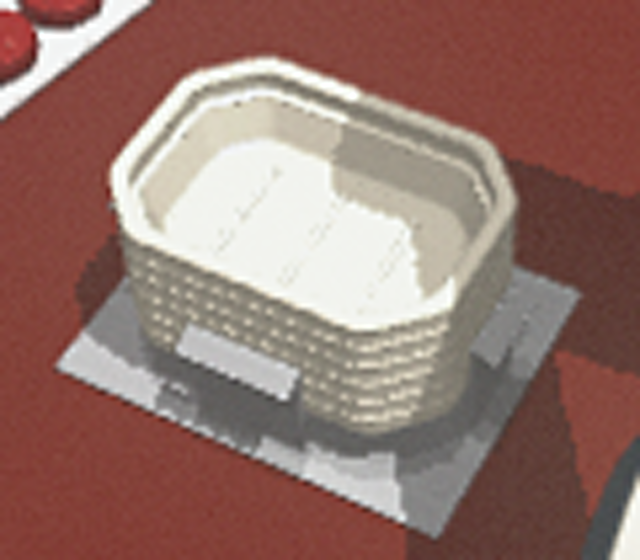

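```bash
cat > h.py <<'E'
import cv2,numpy as np
from workcell import *
def ray(cam,px,z):
    c=calibration(cam);K=np.array(c["camera_matrix"]);R=np.array(c["R"]);t=np.array(c["t"])
    p=np.atleast_2d(px).astype(float);p=np.c_[p,np.ones(len(p))]
    d=(np.linalg.inv(K)@p.T).T@R; o=-R.T@t
    return o+d*((z-o[2])/d[:,2])[:,None]
def proj(cam,X):
    c=calibration(cam);q=np.array(c["R"])@np.array(X)+np.array(c["t"]);q=np.array(c["camera_matrix"])@q;return q[:2]/q[2]
E
python3 - <<'E'
from h import *
t=cv2.imread("pics/top0.png").astype(int)
for (v,u) in [(150,285),(200,335),(135,320),(170,292),(190,340),(150,320),(165,340),(160,130),(150,150)]: print(v,u,t[v,u])
m=((t[...,2]-t[...,0]>8)&(t[...,1]>95)&(t[...,1]-t[...,0]>-5)).astype(np.uint8)
m[:120]=0;m[220:]=0;m[:,:270]=0;m[:,360:]=0
cs,_=cv2.findContours(m,cv2.RETR_EXTERNAL,cv2.CHAIN_APPROX_NONE)
c=max(cs,key=cv2.contourArea);h=cv2.convexHull(c)
W=ray("top",h[:,0]+0.0,0.132)
r=cv2.minAreaRect((W[:,:2]*1000).astype(np.float32));print(cv2.contourArea(c),r)
ap=cv2.approxPolyDP(h,3,True)[:,0];print(ap.tolist());print(ray("top",ap,0.132).round(3).tolist())
s=cv2.imread("pics/side0.png")
M=cv2.moments(np.array(W[:,:2]*1000,np.float32).reshape(-1,1,2));print(M['m10']/M['m00'],M['m01']/M['m00'])
o=cv2.imread("pics/top0.png");cv2.drawContours(o,[c],-1,(255,0,0),1);cv2.imwrite("pics/m1.png",cv2.resize(o[110:230,80:360],None,fx=2.8,fy=2.8,interpolation=cv2.INTER_NEAREST))
E
```

```text
150 285 [190 192 197]
200 335 [119 125 130]
135 320 [182 201 211]
170 292 [249 245 244]
190 340 [178 200 212]
150 320 [241 242 241]
165 340 [121 135 141]
160 130 [193 194 199]
150 150 [165 167 169]
2889.5 ((554.5307006835938, -94.07457733154297), (218.1556396484375, 156.05967712402344), 8.365254402160645)
[[297, 135], [322, 135], [338, 147], [343, 189], [333, 202], [309, 206], [293, 195], [285, 149]]
[[0.653, -0.042, 0.132], [0.654, -0.116, 0.132], [0.618, -0.164, 0.132], [0.494, -0.179, 0.132], [0.455, -0.15, 0.132], [0.443, -0.08, 0.132], [0.475, -0.032, 0.132], [0.611, -0.007, 0.132]]
551.9025372687502 -93.29539914463199
```

View pics/m1.png

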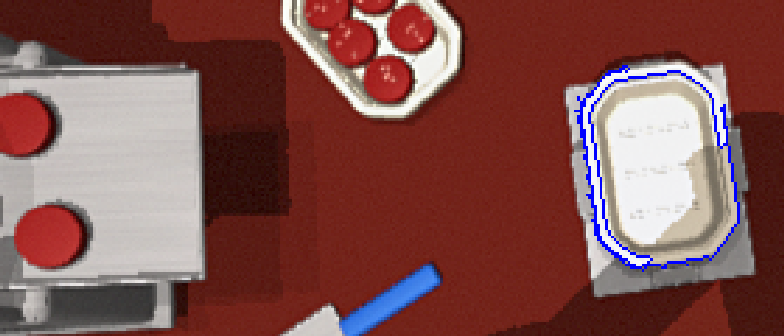

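Run:
```python
from h import *
def tray(path,cam,roi,z):
    y0,y1,x0,x1=roi
    t=cv2.imread(path)[y0:y1,x0:x1];t=cv2.resize(cv2.bilateralFilter(t,5,30,3),None,fx=4,fy=4,interpolation=cv2.INTER_CUBIC).astype(int)
    m=((((t[...,2]-t[...,0]>13)&(t[...,1]-t[...,0]>6))|(t.min(2)>222))&(t[...,1]>100)).astype(np.uint8)
    m=cv2.morphologyEx(m,cv2.MORPH_OPEN,np.ones((5,5)))
    c=max(cv2.findContours(m,0,1)[0],key=cv2.contourArea)
    h=cv2.convexHull(c)[:,0]
    px=(h+0.5)/4-0.5+[x0,y0]
    o=cv2.resize(cv2.imread(path)[y0:y1,x0:x1],None,fx=4,fy=4);cv2.polylines(o,[h],True,(255,0,0),1)
    return px,o
px,o=tray("pics/top0.png","top",(120,220,265,365),0.132);cv2.imwrite("pics/m2.png",o)
W=ray("top",px,0.132);r=cv2.minAreaRect((W[:,:2]*1000).astype(np.float32));print(r)
c=np.array(r[0])/1000;a=np.radians(r[2])
print("side px of model corners")
o2=cv2.imread("pics/side0.png");o1=cv2.imread("pics/top0.png")
ex=np.array([np.cos(a),np.sin(a)]);ey=np.array([-ex[1],ex[0]])
P=[(105,41),(71,75),(-71,75),(-105,41),(-105,-41),(-71,-75),(71,-75),(105,-41)]
O=[]
for cam,im,roi in(("side",o2,(165,270,240,360)),("top",o1,(120,220,265,365))):
    y0,y1,x0,x1=roi
    big=cv2.resize(im[y0:y1,x0:x1],None,fx=4,fy=4,interpolation=cv2.INTER_CUBIC)
    q=[(proj(cam,[*(c+ex*u/1000+ey*v/1000),0.132])+.5-[x0,y0])*4 for u,v in P]
    cv2.polylines(big,[np.int32(q)],True,(255,0,0),1);O.append(cv2.resize(big,(400,400)))
cv2.imwrite("pics/m3.png",np.hstack(O))
```

```text
((554.898193359375, -96.48846435546875), (212.53089904785156, 150.3066864013672), 9.633337020874023)
side px of model corners
```

View pics/m3.png

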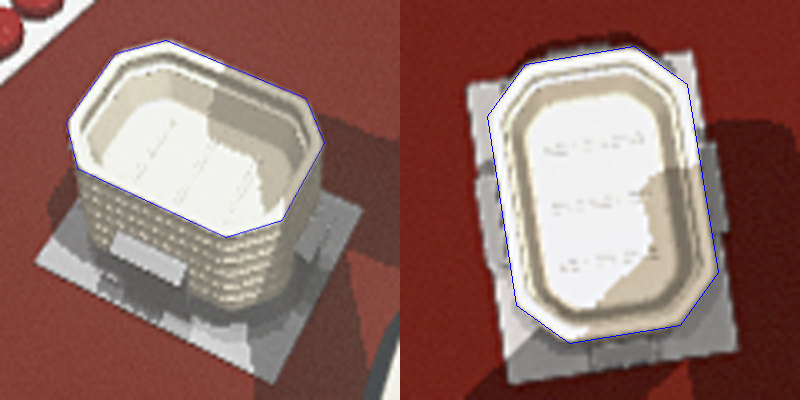

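View pics/m2.png

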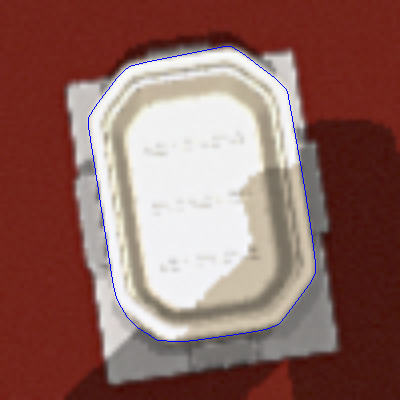

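The outline matches 212.5 x 150.3 mm (given: 210 x 150) and fits in both views. Next I'll find the lip and check it from both views.

Run:
```python
from h import *
t=cv2.imread("pics/top0.png");s=cv2.imread("pics/side0.png")
# lip edge: gray vs dark red beyond; per-row last gray col
xs=[]
for v in range(140,206):
    row=t[v].astype(int); g=(row[:,2]-row[:,0]<40)&(row[:,1]>90)
    k=np.where(g[120:165])[0]
    xs.append((120+k.max()+0.5,v))
xs=np.array(xs);
l=cv2.fitLine(xs.astype(np.float32),cv2.DIST_HUBER,0,.01,.01).ravel();print(l)
f=lambda v:l[2]+(v-l[3])*l[0]/l[1]
print(xs[::8].tolist())
for top,bot in((134.5,209.5),):
    A=ray("top",(f(top),top),.24)[0];B=ray("top",(f(bot),bot),.24)[0];print(A,B,np.linalg.norm(A-B));print(proj("side",A),proj("side",B))
    m=(A+B)/2;d=(B-A)/np.linalg.norm(B-A);n=np.array([d[1],-d[0],0]);n*=np.sign(-n[1]);print("mid",m,"out",n,"drop",m+.06*n, np.degrees(np.arctan2(n[1],n[0])))
a=cv2.resize(t[120:220,100:200],(400,400),interpolation=cv2.INTER_CUBIC)
b=cv2.resize(s[270:400,90:220],(400,400),interpolation=cv2.INTER_CUBIC)
cv2.imwrite("pics/lip.png",np.hstack([a,b]))
```

```text
[3.2963816e-02 9.9945652e-01 1.5150000e+02 1.7370000e+02]
[[150.5, 140.0], [150.5, 148.0], [151.5, 156.0], [151.5, 164.0], [151.5, 172.0], [151.5, 180.0], [151.5, 188.0], [152.5, 196.0], [152.5, 204.0]]
[0.62606737 0.34871064 0.24      ] [0.42399765 0.33427302 0.24      ] 0.20258483764370208
[136.90234444 278.45652735] [207.78998635 328.95488967]
mid [0.52503251 0.34149183 0.24      ] out [ 0.07126703 -0.99745727 -0.        ] drop [0.52930853 0.28164439 0.24      ] -85.91323533645495
```

View pics/lip.png

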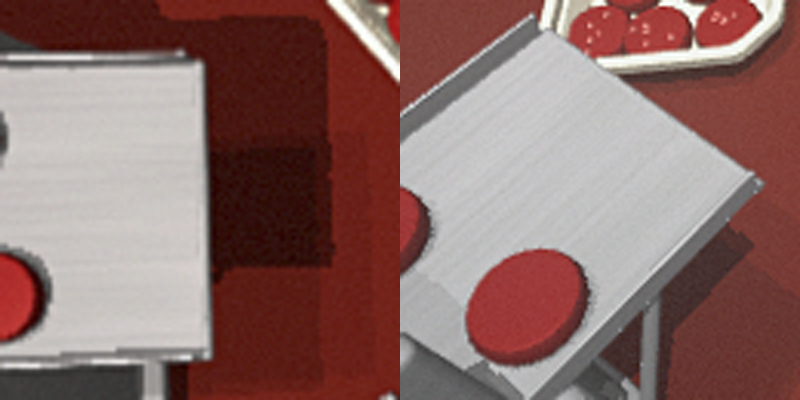

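Lip is 202.6 mm wide (given: 200), and the predicted side-view corners (137,278) and (208,329) land on the lip, so the drop point is about (0.529, 0.282). I'll take the tray corner nearest the robot on its right (own -x -y). It keeps the gripper away from the machine, and no turn is needed during transport.

```bash
cat >> h.py <<'E'
from scipy.spatial.transform import Rotation as Ro
def tool():
    s=state();q=s["orientation"];return s,Ro.from_quat([q[1],q[2],q[3],q[0]]).as_matrix()
def off(target):
    s,R=tool();return (R.T@(np.array(target)-s["tcp_pos"])*1000).round(1)
E
python3 - <<'E'
from h import *
s,R=tool();print(R.round(4))
c=np.array([.555,-.0965]);a=np.radians(9.63);r=np.array([[np.cos(a),-np.sin(a)],[np.sin(a),np.cos(a)]])
k=c+r@[-.0845,-.0545];print("corner",k,proj("top",[*k,.132]),proj("side",[*k,.132]))
want=np.degrees(a)+45
for j in(0,180):
    d=np.array([np.cos(np.radians(want+j)),np.sin(np.radians(want+j)),0]);y=R[:,1];z=R[:,2]
    print("turn",np.degrees(np.arctan2(d@z,d@y)), "predict j6 etc by sign")
print(off([*k,.25]),off([*k,.119]))
for p in((436,152),):print(ray("top",p,.1))
E
```

```text
[[-3.000e-04  3.399e-01 -9.405e-01]
 [ 1.000e-03 -9.405e-01 -3.399e-01]
 [-1.000e+00 -1.100e-03 -1.000e-04]]
corner [ 0.48080776 -0.1643676 ] [337.9892929  193.31277747] [332.46696687 196.64684959]
turn -124.7584148649569 predict j6 etc by sign
turn 55.24158513504311 predict j6 etc by sign
[ -18.9 -306.7 -396.3] [ 112.1 -306.6 -396.3]
[[ 0.61159819 -0.4615677   0.1       ]]
```

```bash
python3 -m jog '{"gripper":[0.1,0.1,0.1,0.1,0.1,0.1,0.1,0.1,0.1,0.1,0.1,0.1,0.1,0.1,0.1,0.1],"offset":[[-20,0,0],[-20,-20,-26],[-20,-45,-58],[-20,-70,-90],[-20,-95,-123],[-20,-120,-155],[-20,-145,-187],[-20,-170,-220],[-20,-195,-252],[-20,-220,-284],[-20,-245,-317],[-20,-270,-349],[-20,-290,-375],[-20,-306.7,-396.3],[-20,-306.7,-396.3],[-20,-306.7,-396.3]],"turn":[-10,-20,-30,-40,-50,-60,-70,-80,-90,-100,-110,-118,-124.8,-124.8,-124.8,-124.8]}' 25
python3 - <<'E'
from h import *
s,R=tool();print(s["joint_pos"].round(3),s["tcp_pos"]);print(R.round(3))
k=[.4808,-.1644]
print(off([*k,.16]),off([*k,.119]))
want=np.radians(54.63);d=-np.array([np.cos(want),np.sin(want),0])
for d in(d,-d):print("turn",np.degrees(np.arctan2(d@R[:,2],d@R[:,1])))
for n in("side","top"):cv2.imwrite(f"pics/{n}1.png",get_image(n)[:,:,::-1])
E
```

```text
time: 2.1
tcp_pos: [0.4805, -0.1646, 0.251]
orientation: [0.673, 0.215, 0.674, -0.214]
force: [-1.0, -0.5, -1.5]
gripper_width: 0.549
[-4.480e-01  3.090e-01  1.601e+00  1.000e-03  1.233e+00 -1.403e+00] [ 0.48051208 -0.16458169  0.25095072]
[[-0.001  0.578  0.816]
 [ 0.001  0.816 -0.578]
 [-1.     0.    -0.001]]
[91.   0.3  0.2] [132.    0.3   0.3]
turn -179.95374758819972
turn 0.046252411800281105
```

View pics/side1.png

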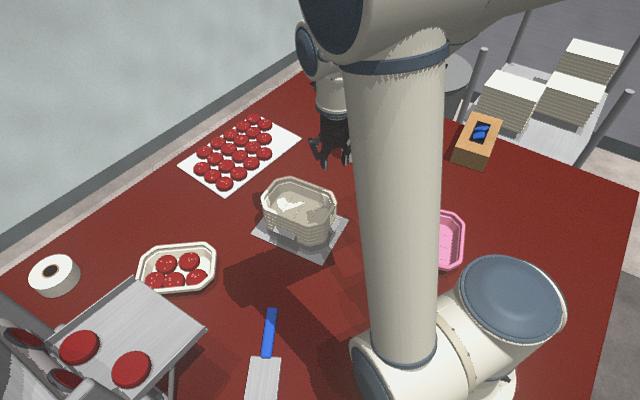

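Pose and turn are right, with the gripper above the stack's right near corner and the jaw axis along its diagonal. Descend close, then check.

```bash
python3 -m jog '{"gripper":[0.1,0.1,0.1,0.1,0.1,0.1],"offset":[[30,0.3,0.3],[60,0.3,0.3],[85,0.3,0.3],[105,0.3,0.3],[115,0.3,0.3],[115,0.3,0.3]],"turn":[0,0,0,0,0,0]}'
python3 - <<'E'
from h import *
s,R=tool();print(off([.4808,-.1644,.119]))
s_=get_image("side")[:,:,::-1];t=get_image("top")[:,:,::-1]
cv2.imwrite("pics/d1.png",np.hstack([cv2.resize(s_[130:260,250:380],(400,400),interpolation=2),cv2.resize(t[120:220,270:370],(400,400),interpolation=2)]))
E
```

```text
time: 2.95
tcp_pos: [0.4805, -0.1651, 0.1358]
orientation: [0.673, 0.215, 0.674, -0.215]
force: [-0.2, 0.2, 1.2]
gripper_width: 0.548
[16.8  0.7 -0.1]
```

View pics/d1.png

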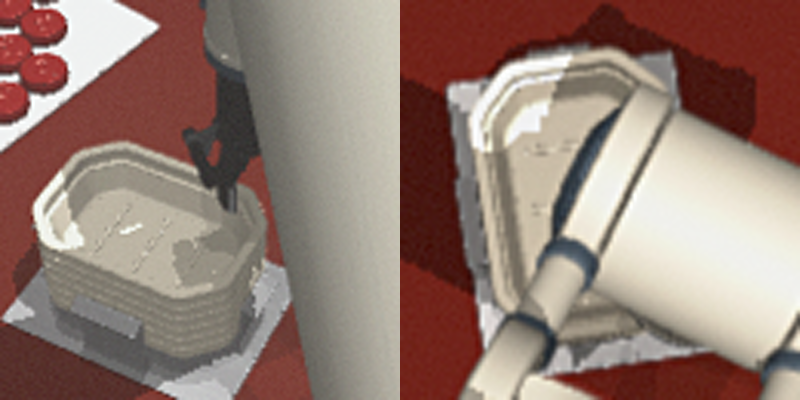

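```bash
python3 -m jog '{"gripper":[0.1,0.1,0.1,-0.2,-0.4,-0.6,-0.8,-1,-1,-1,-1],"offset":[[10,0.7,0],[17,0.7,0],[17,0.7,0],[17,0.7,0],[17,0.7,0],[17,0.7,0],[17,0.7,0],[17,0.7,0],[17,0.7,0],[17,0.7,0],[17,0.7,0]],"turn":[0,0,0,0,0,0,0,0,0,0,0]}' 25
```

```text
time: 4.42
tcp_pos: [0.4816, -0.1645, 0.1198]
orientation: [0.674, 0.215, 0.674, -0.215]
force: [0.2, 2.0, 6.2]
gripper_width: 0.109
```

Gripped: the 9.3 mm opening matches the 10 mm rim. Begin the peel at the light grip so the rim can tilt in the pads.

```bash
python3 -m jog '{"gripper":[-1,-1,-1,-1,-1,-1,-1,-1],"offset":[[-3,0,0],[-6,0.1,0],[-9,0.3,0],[-12,0.6,0],[-15,0.9,0],[-18,1.2,0],[-20,1.5,0],[-20,1.5,0]],"turn":[0,0,0,0,0,0,0,0]}' 25
python3 - <<'E'
from h import *
s,R=tool();print(off([.4808,-.1644,.119]))
s_=get_image("side")[:,:,::-1];t=get_image("top")[:,:,::-1]
cv2.imwrite("pics/p1.png",np.hstack([cv2.resize(s_[150:270,240:360],(400,400),interpolation=2),cv2.resize(t[120:220,270:370],(400,400),interpolation=2)]))
E
```

```text
time: 5.42
tcp_pos: [0.4823, -0.1634, 0.14]
orientation: [0.674, 0.215, 0.674, -0.215]
force: [-2.9, -2.4, -2.4]
gripper_width: 0.107
[21.  -1.7 -0.7]
```

View pics/p1.png

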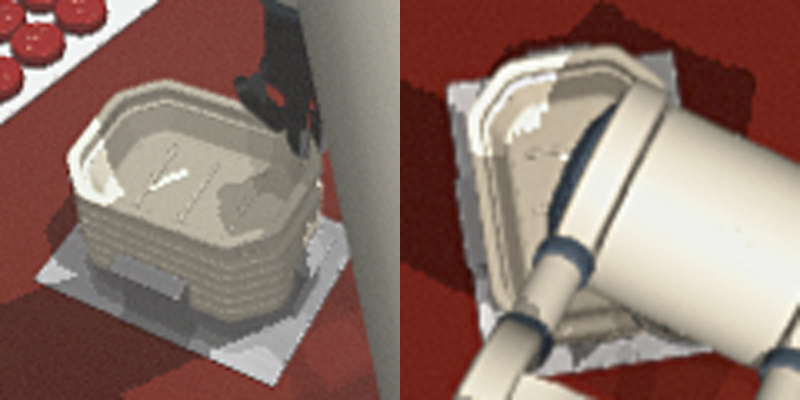

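Run:
```python
from h import *
s_=get_image("side")[:,:,::-1]; o=cv2.imread("pics/side1.png")
cv2.imwrite("pics/p2.png",np.hstack([cv2.resize(x[165:255,250:345],(400,380),interpolation=2) for x in(o,s_)]))
```

```text
(no output)
```

View pics/p2.png

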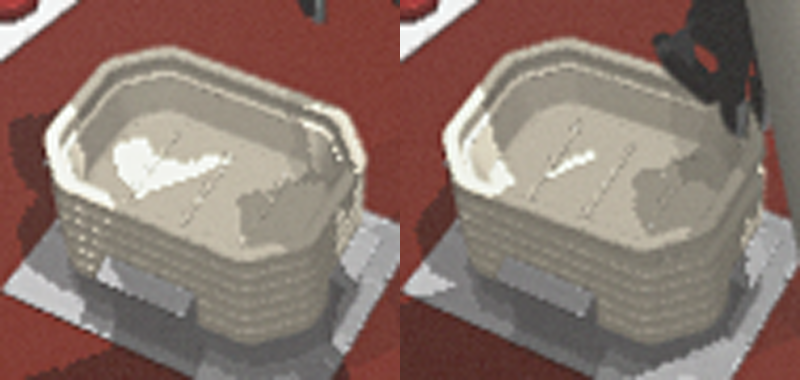

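The left end (opposite corner) stays put at the same pixels, while the gripped right side and the bottom corner have risen, so the peel works. Continue to 33 mm.

```bash
python3 -m jog '{"gripper":[-1,-1,-1,-1,-1,-1,-1],"offset":[[-3,0.3,0],[-6,0.7,0],[-9,1.1,0],[-12,1.5,0],[-14,1.8,0],[-14,1.8,0],[-14,1.8,0]],"turn":[0,0,0,0,0,0,0]}' 25
python3 - <<'E'
from h import *
s_=get_image("side")[:,:,::-1]; o=cv2.imread("pics/side1.png")
cv2.imwrite("pics/p3.png",np.hstack([cv2.resize(x[165:255,250:345],(400,380),interpolation=2) for x in(o,s_)]))
E
```

```text
time: 6.45
tcp_pos: [0.4833, -0.1619, 0.1537]
orientation: [0.674, 0.215, 0.674, -0.215]
force: [0.4, -0.5, 0.3]
gripper_width: 0.107
```

View pics/p3.png

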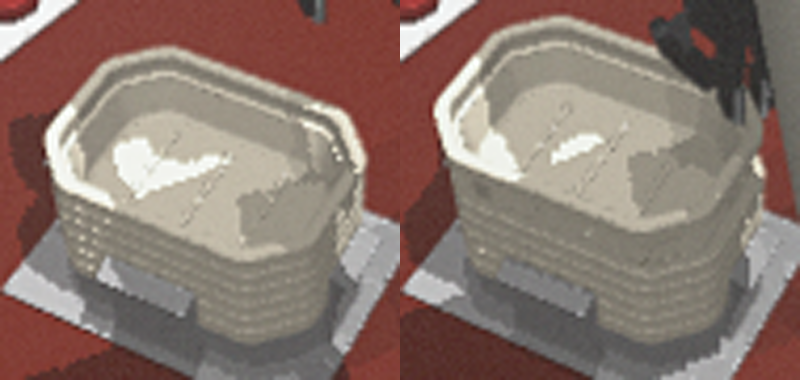

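The whole tray now looks level and free: the left corner rose about 6 px in this last bit. I need to know whether A reached ≥18 mm with C ≤6 mm in the earlier state, so I'll measure the p2 picture.

Run:
```python
from h import *
c=np.array([.555,-.0965]);a=np.radians(9.63);r=np.array([[np.cos(a),-np.sin(a)],[np.sin(a),np.cos(a)]])
im=cv2.imread("pics/p2.png");P3=cv2.imread("pics/p3.png")
sx,sy=400/95,380/90
P={"V0":(105,41),"V1":(71,75),"V2":(-71,75),"V3":(-105,41),"V4":(-105,-41)}
for nme,p in P.items():
    w=c+r@(np.array(p)/1000);print(nme,[((proj("side",[*w,.132+h])+.5-[250,165])*[sx,sy]*2).round(0).tolist() for h in(0,.01,.02)])
L=cv2.resize(im[:300,0:400],None,fx=2,fy=2);Rr=cv2.resize(im[:300,400:],None,fx=2,fy=2)
for I,n in((L,"a"),(Rr,"b")):
  for h,col in((0,(255,0,0)),(.01,(0,200,0)),(.02,(0,0,255))):
    for p in P.values():
      w=c+r@(np.array(p)/1000);q=(proj("side",[*w,.132+h])+.5-[250,165])*[sx,sy]*2;cv2.circle(I,tuple(np.int32(q)),3,col,-1)
  cv2.imwrite(f"pics/v_{n}.png",I[:600])
```

```text
V0 [[83.0, 272.0], [79.0, 252.0], [75.0, 233.0]]
V1 [[113.0, 374.0], [109.0, 355.0], [106.0, 335.0]]
V2 [[487.0, 527.0], [486.0, 508.0], [485.0, 489.0]]
V3 [[629.0, 490.0], [629.0, 470.0], [629.0, 451.0]]
V4 [[736.0, 318.0], [737.0, 299.0], [738.0, 279.0]]
```

View pics/v_a.png

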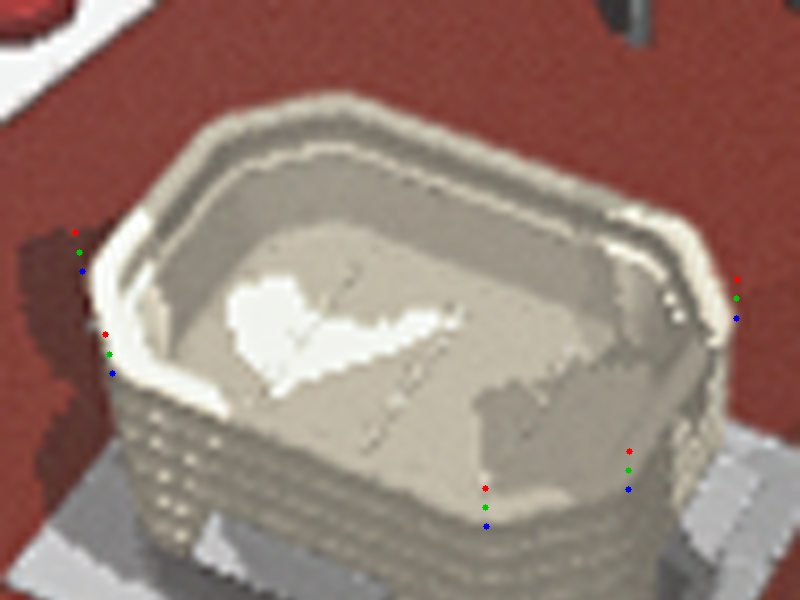

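View pics/v_b.png

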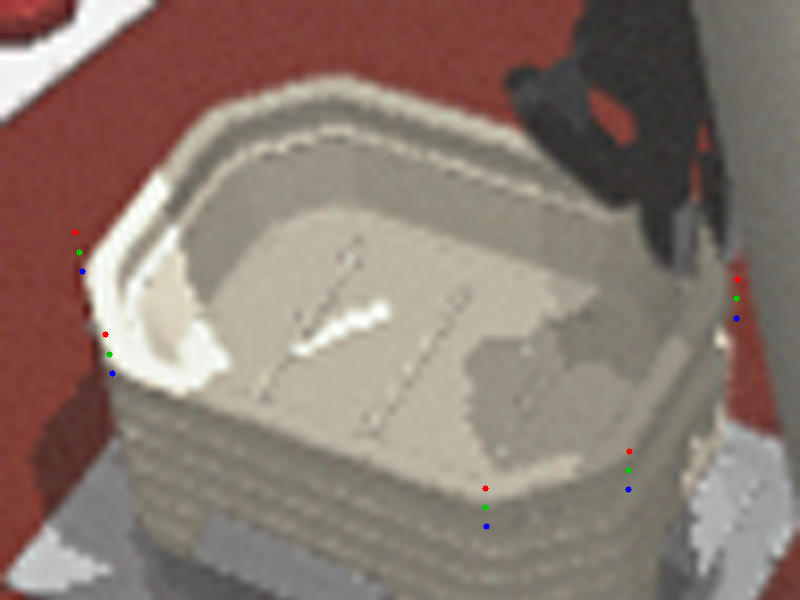

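Measured against the marks, the opposite corner rose about 2 mm, the mid corners about 12 mm and the gripped corner about 20 mm. It was held there for about 0.4 s, so the peel condition was met before the far corner let go. Now squeeze firmly, which squares the rim to the pads, and lift clear.

```bash
python3 -m jog '{"gripper":[-1,-1,-1,-1,-1,-1,-1,-1,-1,-1],"offset":[[0,0,0],[0,0,0],[-5,0,0],[-10,0,0],[-15,0,0],[-21,0,0],[-27,0,0],[-33,0,0],[-38,0,0],[-38,0,0]],"turn":[0,0,0,0,0,0,0,0,0,0]}' 70
python3 - <<'E'
from h import *
s_=get_image("side")[:,:,::-1];t=get_image("top")[:,:,::-1]
cv2.imwrite("pics/l1.png",np.hstack([cv2.resize(s_[130:260,240:370],(400,400),interpolation=2),cv2.resize(t[120:220,270:370],(400,400),interpolation=2)]))
s,R=tool();print(R.round(3))
E
```

```text
time: 7.75
tcp_pos: [0.4835, -0.1619, 0.1921]
orientation: [0.674, 0.215, 0.673, -0.215]
force: [-0.4, -0.1, -0.5]
gripper_width: 0.087
[[ 0.     0.579  0.815]
 [ 0.001  0.815 -0.579]
 [-1.     0.001 -0.   ]]
```

View pics/l1.png

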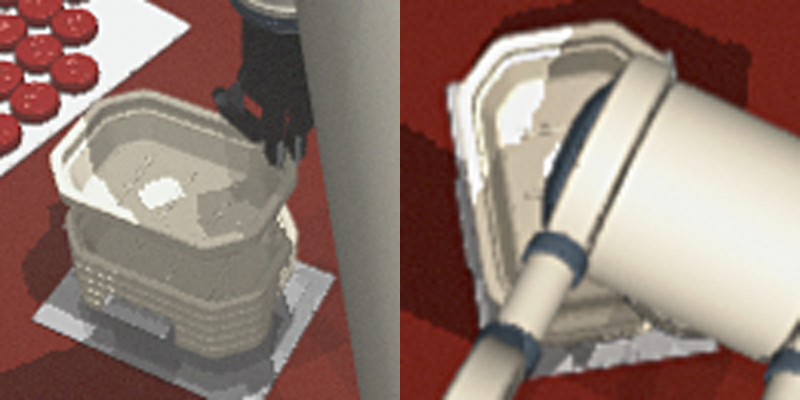

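Tray is free and level, and the second tray stayed behind (side crop shows a clear gap). Carry it to about 12 cm short of the goal, then measure.

```bash
python3 -m jog '{"gripper":[-1,-1,-1,-1,-1,-1,-1,-1,-1,-1,-1,-1,-1,-1,-1,-1],"offset":[[0,6,-5],[0,18,-16],[0,34,-30],[0,50,-45],[0,66,-59],[0,82,-73],[0,98,-88],[0,114,-102],[0,130,-116],[0,146,-131],[0,162,-145],[5,176,-158],[9,186,-167],[13,192,-172],[15,192,-172],[15,192,-172]],"turn":[0,0,0,0,0,0,0,0,0,0,0,0,0,0,0,0]}'
python3 - <<'E'
from h import *
s,R=tool();print(R.round(3),s["joint_pos"].round(2))
for n in("side","top"):cv2.imwrite(f"pics/{n}2.png",get_image(n)[:,:,::-1])
E
```

```text
time: 9.85
tcp_pos: [0.4542, 0.094, 0.1767]
orientation: [0.673, 0.215, 0.674, -0.215]
force: [-0.1, 0.2, -0.6]
gripper_width: 0.091
[[-0.     0.579  0.815]
 [ 0.001  0.815 -0.579]
 [-1.     0.    -0.001]] [ 0.07  0.34  1.8   0.    1.   -0.88]
```

View pics/side2.png

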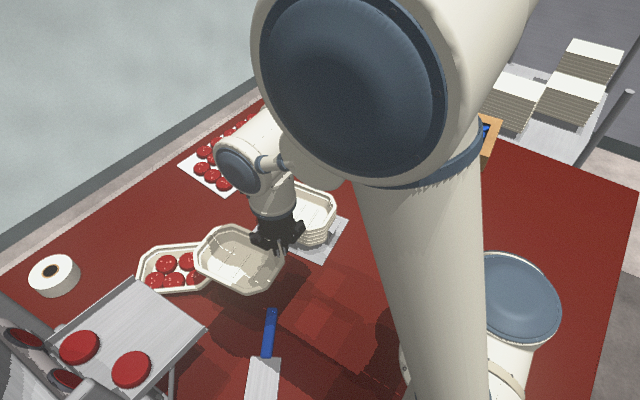

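View pics/top2.png

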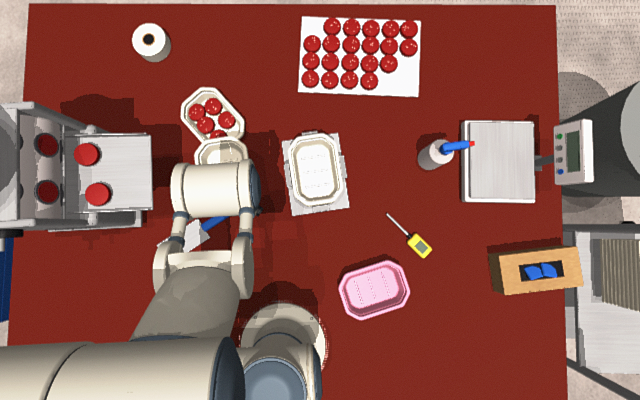

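Run:
```python
from h import *
s,R=tool();T=s["tcp_pos"]
im=cv2.imread("pics/side2.png");x0,y0,x1,y1=180,205,310,305
b=cv2.resize(im[y0:y1,x0:x1],None,fx=6,fy=6,interpolation=2)
c=T[:2]+np.array([.0742,.0679]);a=np.radians(9.63);r=np.array([[np.cos(a),-np.sin(a)],[np.sin(a),np.cos(a)]])
P=[(105,41),(71,75),(-71,75),(-105,41),(-105,-41),(-71,-75),(71,-75),(105,-41)]
for zr in(T[2]+.013,):
  q=[(proj("side",[*(c+r@(np.array(p)/1000)),zr])+.5-[x0,y0])*6 for p in P];cv2.polylines(b,[np.int32(q)],True,(255,0,0),1)
print(c,zr)
cv2.imwrite("pics/o1.png",b)
```

```text
[0.52859593 0.16178627] 0.18986342013929533
```

View pics/o1.png

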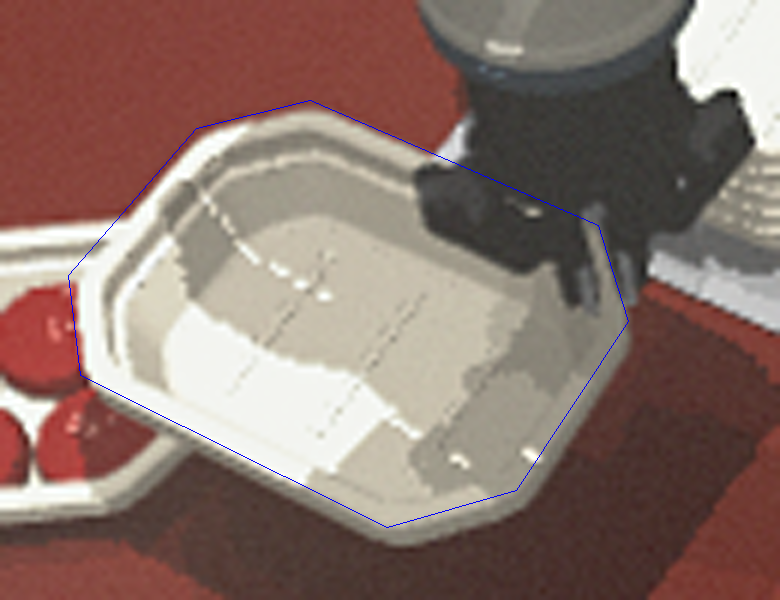

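The predicted outline sits about 1.5 px uniformly off the real rim, so the tray is level and within about 5 mm of where I expect, rim at about 0.186. Final approach, with no change in height.

```bash
python3 -m jog '{"gripper":[-1,-1,-1,-1,-1,-1,-1,-1,-1,-1,-1,-1],"offset":[[0,5,-4],[0,15,-11],[0,28,-20],[0,41,-29],[0,54,-38],[0,67,-47.5],[0,79,-56],[0,89,-63],[0,95,-67.5],[0,98,-69.5],[0,98,-69.5],[0,98,-69.5]],"turn":[0,0,0,0,0,0,0,0,0,0,0,0]}'
python3 - <<'E'
from h import *
s,R=tool();T=s["tcp_pos"];print(R.round(3)[2])
for n in("side","top"):cv2.imwrite(f"pics/{n}3.png",get_image(n)[:,:,::-1])
im=cv2.imread("pics/side3.png");x0,y0,x1,y1=120,230,250,330
b=cv2.resize(im[y0:y1,x0:x1],None,fx=6,fy=6,interpolation=2)
c=np.array([.5293,.2816]);a=np.radians(9.63);r=np.array([[np.cos(a),-np.sin(a)],[np.sin(a),np.cos(a)]])
P=[(105,41),(71,75),(-71,75),(-105,41),(-105,-41),(-71,-75),(71,-75),(105,-41)]
q=[(proj("side",[*(c+r@(np.array(p)/1000)),.186])+.5-[x0,y0])*6 for p in P];cv2.polylines(b,[np.int32(q)],True,(255,0,0),1)
cv2.imwrite("pics/o2.png",b)
E
```

```text
time: 11.45
tcp_pos: [0.4546, 0.2137, 0.1769]
orientation: [0.673, 0.216, 0.674, -0.215]
force: [-0.5, -0.2, -0.3]
gripper_width: 0.088
[-1.     0.001 -0.   ]
```

View pics/o2.png

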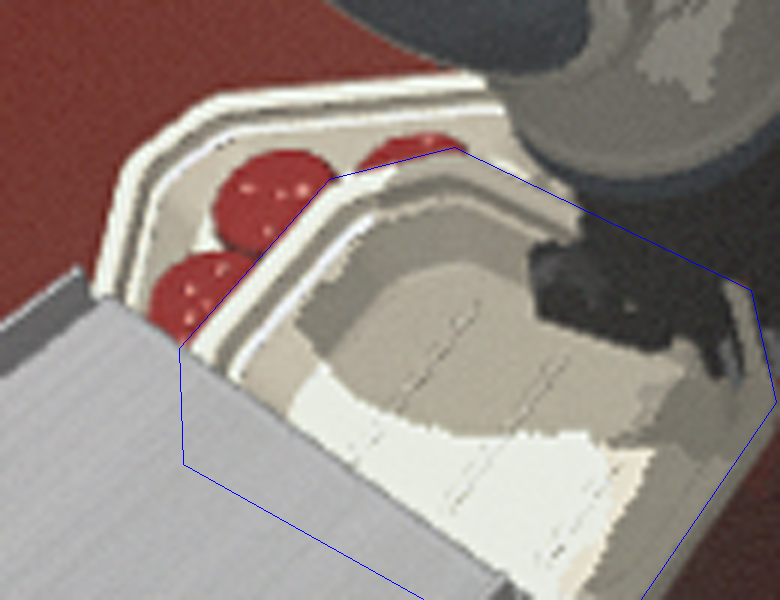

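View pics/top3.png

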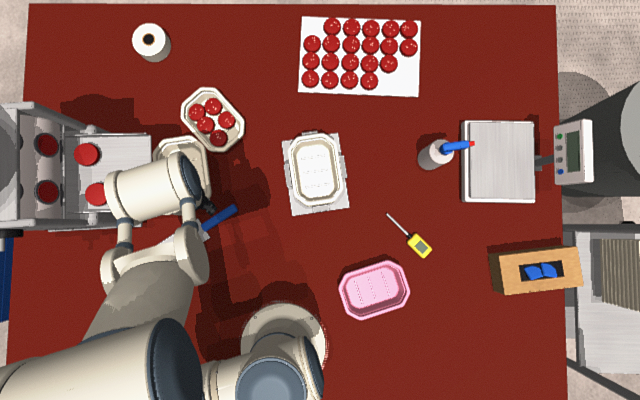

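The tray outline matches the goal outline, level, about 54 mm below the lip and clear of the slide. One last check of the second tray and stillness, then hand in.

```bash
python3 -m jog '{"gripper":[-1,-1,-1,-1],"offset":[[0,0,0],[0,0,0],[0,0,0],[0,0,0]],"turn":[0,0,0,0]}'
python3 - <<'E'
from h import *
y0,y1,x0,x1=120,220,265,365
t=cv2.imread("pics/top3.png")[y0:y1,x0:x1];t=cv2.resize(cv2.bilateralFilter(t,5,30,3),None,fx=4,fy=4,interpolation=cv2.INTER_CUBIC).astype(int)
m=((((t[...,2]-t[...,0]>13)&(t[...,1]-t[...,0]>6))|(t.min(2)>222))&(t[...,1]>100)).astype(np.uint8)
m=cv2.morphologyEx(m,cv2.MORPH_OPEN,np.ones((5,5)))
h=cv2.convexHull(max(cv2.findContours(m,0,1)[0],key=cv2.contourArea))[:,0]
print(cv2.minAreaRect((ray("top",(h+.5)/4-.5+[x0,y0],.116)[:,:2]*1000).astype(np.float32)))
s=state();print(abs(s["joint_vel"]).max(),s["force"],s["gripper_width"])
hand_in()
E
```

```text
time: 12.05
tcp_pos: [0.4546, 0.2137, 0.177]
orientation: [0.674, 0.216, 0.674, -0.215]
force: [-0.6, 0.5, -0.5]
gripper_width: 0.088
((551.7218627929688, -96.76405334472656), (214.86361694335938, 151.77471923828125), 8.713276863098145)
0.001709666246025958 [-0.57236426  0.54992169 -0.53039686] 0.0875130227345017
the job is handed in; nothing more can be done
```

I peeled the top tray off by its corner nearest the robot on the right, carried it under the slide and handed in at about 12 s while holding it there. No verdict came back.

**Peel:** I pinched the corner's rim at 25 N and raised it. In the image, the gripped corner was up about 20 mm and the opposite corner about 2 mm, held for about 0.4 s. That meets the 18 mm and 6 mm limits, though the gripped corner had only about 2 mm to spare. The far corner then let go somewhere between 20 and 34 mm of lift, so I did not see a full 3 cm with it still seated, as you asked.

**Lift and carry:** I raised the grip to 70 N, which squared the tray to the pads, then lifted it clear and carried it without turning.

**Final checks:**
- **Position:** the visible part of the rim lies on the goal outline centred under the drop point. The rim is at about 0.186 m, roughly 54 mm below the lip.
- **Level and still:** the tray looks level to about 1 degree, and joint speeds are under 0.002 rad/s.
- **Grip:** the fingers are stopped on the rim, at a 7.5 mm opening reading.
- **Second tray:** it measures within about 3 mm of where the top tray was first measured, with a yaw difference of about 1 degree. Part of that is measuring error, since this outline came out about 5 mm too long.
- **Surroundings:** I saw nothing else shifted, and the external force stayed under 1 N through the carry and the hold at the end.

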